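Set the riveting jig's sprung slide on its stop pin

TASK

Get the riveting jig ready for the next bracket: with the fingertips, push the sprung slide by its upright plate all the way in to its end stop, then let go so that it springs back and catches on the stop pin at its middle position. Do not grip the plate, do not touch the stop pin or its knob, and leave the tools and parts lying around the jig where they are.

Things in the scene. Friction and masses are not known exactly. Their poses are not given: they have to be found in the camera images.
- jig: Riveting jig fixed to the bench: grey bed 310 x 130 x 8 mm, two steel side rails (tops 26 mm up), a dark bridge, a fence 38 mm high at the far end. Origin on the bench under the bed, 130 mm from its near edge, 180 mm from its far edge; x is level, the direction the slide is pushed; z up. Position and yaw vary (yaw within 0.5 rad of straight ahead).
- slide (a joint): Travel (m) along the jig's +x: 0 = home (out, spring 75 N/m), 0.075 = hard end stop. Needs 3.5 N to start, 10 N at the end, plus 18 N per m/s, plus 2 N from 0.013 to 0.040 while its ramp lifts the stop pin. Past 0.040 the pin drops behind the catch: let go from there it springs back in half a second and stops on the pin at 0.040. Let go earlier, it returns to 0.
- push_point (a point): Point fixed to the jig, at the middle of the face of the upright push plate when the slide is home (0), 55 mm above the bench; this face looks to the jig's -x. At slide value s the face lies s further along the jig's +x.
- push_plate: Steel front layer of the upright plate on the slide: 8 mm thick, 100 mm wide, 28 to 82 mm above the bench. Its pushed face looks to the jig's -x; nothing stands before it. The body's origin is the jig's origin shifted by the slide value along x; the face's middle is at (-0.116, 0, 0.055) from it in the jig's axes.
- back_plate: Rear layer (dark steel) of the same upright plate, 8 mm thick and as wide and high, right behind the front layer; together 16 mm thick. Same origin as push_plate. Two spring rods run from it to tubes on the rails (tube tops 46 mm high).
- stop_pin (a joint): Height in m of the sprung stop pin above its rest: 0 = down, 0.010 while the catch passes under it, 0.014 at most. Steel, 10 mm across, upright in the bridge, 50 mm beyond the jig's origin along its x and on its centre line. It works by itself.
- pin_knob: Black round knob on top of the stop pin, 22 mm across and 18 mm high, top 78 mm above the bench (88 mm when lifted), over the jig-frame point x = 0.050, y = 0. The body's origin is not on the knob: it is the jig's origin, raised by the pin's height.
- rivet_box: Loose open clear box of rivets 85 x 60 x 35 mm; origin under its centre. Leave alone.
- bracket: Loose dark steel angle bracket 58 x 40 mm, 40 mm high; origin under its centre. Leave alone.
- screwdriver: Loose screwdriver 190 mm long lying beside the jig, about 30 mm thick. Leave alone.
- drill: Loose cordless drill lying on its side, about 225 x 200 mm and 66 mm high; origin under its barrel. Leave alone.

How it is judged:
By the outcome, as a careful person would: the job done as asked, in the order asked, and still so for the second after the job is handed in, with the robot touching nothing.
It also fails if it takes over 32 s, if anything falls off the work surface, if the arm or the gripper's body presses on something with over 40 N, if the wrist force passes 120 N, or if a joint passes its speed limit or range.

ROBOT

A 6-joint arm with a two-finger parallel gripper is mounted at the origin on the work surface. World frame = base frame: x ahead of the robot, y to its left, z up, the work surface at z = 0. Lengths are in mm, angles in degrees, forces in N, time in s.
With the tool pointing down it reaches from about 250 to 775 mm from the base axis. Payload 8.9 kg.
Tool frame: the origin (TCP) lies on the centre line of the jaws, within the pads' length; the fingertips stand 19 mm ahead of it and the grasp point (between the pads) is the TCP; x points along the fingers, z is the direction in which the jaws open and shut, and the axes are right-handed (so a half turn about x gives the same grasp; the last joint's range is limited). The gripper opens to 85 mm and grips with 20 to 120 N. Pads are 22 mm wide; open, the fingers measure 114 mm over their backs; the gripper's body (76 mm by 85 mm) begins 54 mm behind the grasp point. The pads swing forward as they close: fully open they stand 13 mm farther back than shut.
Start: joints at [66.675, 16.656, -8.789, 64.555, 0, 82.019], TCP at [138.914, 506.287, 250.305] pointing down, gripper open.
Joint ranges: [-144.48, 144.48], [-52.06, 99.96], [-74.48, 78.29], [-112.23, 115.85], [-86.99, 84.42], [-180, 180]. Speed limits (degrees/s): [127.2, 127.2, 159.86, 180, 180, 180].

INTERFACE

Orientations are given as [roll, pitch, yaw] about the fixed x, y, z axes, in that order (R = Rz(yaw) Ry(pitch) Rx(roll)).
In Python, from rig import monitor, viewer, arm gives the robot as it stands.
- The arm moves only by the tool arm_command, never from a script. Its argument "steps" is a list of rows, each a list of 7 numbers: the shift along the tool's x, y, z in m, then the turn, a rotation vector about the tool's x, y, z in degrees, then the closure, from -1 (fully open) to 1 (shut). In form: [[x, y, z, wx, wy, wz, gripper], ...]. A call has 1 to 5 rows; each row is the pose to reach, as a shift and turn from the pose commanded when the call began, along the tool's axes at that moment; what a row does not reach only later rows make up. A row lasts 1/12 s, in which the tool goes at most 41.7 mm and 7.16 degrees, less where a joint would pass 70% of its speed; a pose out of reach is approached as far as the arm can. A call with a gripper value outside its range is refused whole. The fingers move at their own pace and stop on an object; "squeeze" is the grip in N (left out, the last holds). Time passes only in rows, so rows that repeat a pose let the fingers close. It gives the time, the measured TCP pose, the force and the opening at its end, in the units of the state.
- monitor.read_state(): the state, without advancing time (a new reading comes with each control period).
- viewer.snapshot(name): name is "scene" or "top" or "wrist"; returns the picture (384x512x3 uint8, blue, green, red); there is no depth.
- viewer.camera_info(name): a dict with "fx", "fy", "cx", "cy" (pixels), "camera_from_world" (4x4, takes a point from world to camera coordinates). Camera axes: x right, y up, looking along -z (the intrinsics and any distortion apply to the point x, -y, -z); pixel columns grow to the right and rows downward; lengths in mm; the calibration is good to about 2 mm. A picture is of the moment at which its call begins: read the wrist's pose just before it. camera_info takes no time and is no camera call; for the wrist camera it gives the pose at the moment of the call.
- arm.sign_off(): hands the job in, once; it reports no verdict.
The state is a dict: "clock": time; "q": joint angles; "joint_velocities": joint speeds; "joint_efforts": joint torques, N m; "tcp_pos": TCP position; "tcp_rot": TCP orientation; "wrist_force": force on the tool from outside, world axes, zero at the start; "wrist_torque": the same for the moment, N m; "finger_gap": opening from 0.0 (shut) to 1.0 (fully open).
Only numpy, scipy, OpenCV 4.12 (cv2) and the standard library are available. Lean on these libraries where they do the work, as an engineer would, in place of code of your own. Each camera call takes 0.05 s, during which the arm holds its last target.

## Working session

There is one attempt and no reset: what is moved stays moved. The work goes in short steps, Python scripts to look and compute and a tool call to move; the robot and the scene stay as the last step left them, time stands still between calls to the robot, and variables do not carry over. Pictures are saved under pics/ and viewed, and the job is handed in when it is done.

Besides the shell and the picture viewer there is one more tool, called after "Call:" as name(argument=value, ...), one argument or row to a line, values as JSON. arm_command: Moves the arm, as the interface text tells. Its arguments: {"type":"object","properties":{"steps":{"type":"array","items":{"type":"array","items":{"type":"number"}}},"squeeze":{"type":"number"}},"required":["steps"]}

```bash
mkdir -p pics; python3 - <<'E'
from rig import monitor, viewer, arm
import cv2
s=monitor.read_state(); print(s)
for n in ("scene","top"):
    im=viewer.snapshot(n); cv2.imwrite(f"pics/{n}0.png",im)
    i=viewer.camera_info(n); print(n,i)
E
```

```text
{'clock': 0.0, 'q': array([ 6.66763780e+01,  1.66883448e+01, -8.83037114e+00,  6.45541218e+01,
       -9.53920562e-05,  8.20196014e+01]), 'joint_velocities': array([ 0.00888304,  0.00404758,  0.00392841,  0.00990362, -0.0186064 ,
        0.12091499]), 'joint_efforts': array([ 6.30015766e-04, -5.37144470e+01,  3.31373763e+01,  1.56488508e-02,
       -1.25924616e-04,  2.13630223e-06]), 'tcp_pos': array([138.74328736, 505.9179579 , 249.74212147]), 'tcp_rot': array([ 172.0946389 ,   89.92716228, -113.24858441]), 'wrist_force': array([ 0.4738455 , -0.61241081, -0.01128333]), 'wrist_torque': array([0.02063433, 0.01085096, 0.04659267]), 'finger_gap': 0.9997757729573681}
scene {'fx': 432.5494621427487, 'fy': 432.5494621427487, 'cx': 248.34858690457136, 'cy': 199.45405929943882, 'camera_from_world': array([[-5.13338857e-01,  8.58169038e-01,  5.39619190e-03,
         2.40296313e+02],
       [-4.97189080e-01, -3.02521544e-01,  8.13193540e-01,
         2.64525479e+02],
       [ 6.99489983e-01,  4.14760915e-01,  5.81968339e-01,
        -1.79695157e+03],
       [ 0.00000000e+00,  0.00000000e+00,  0.00000000e+00,
         1.00000000e+00]])}
top {'fx': 363.7161233206432, 'fy': 363.7161233206432, 'cx': 264.73811798118084, 'cy': 185.08064143390993, 'camera_from_world': array([[-3.03591244e-02, -9.99520555e-01, -6.08142134e-03,
         9.47360792e+01],
       [ 9.79204652e-01, -3.09619556e-02,  2.00498397e-01,
        -6.02482678e+02],
       [-2.00590561e-01,  1.31999694e-04,  9.79675155e-01,
        -1.06114824e+03],
       [ 0.00000000e+00,  0.00000000e+00,  0.00000000e+00,
         1.00000000e+00]])}
```

View pics/top0.png

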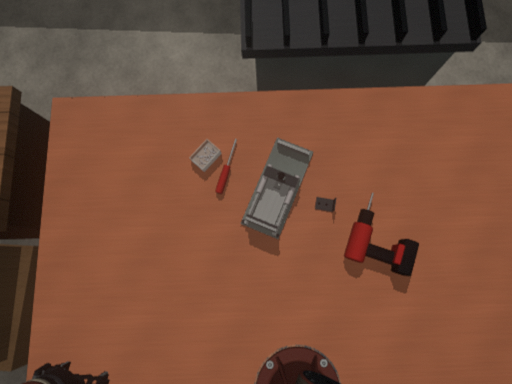

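View pics/scene0.png

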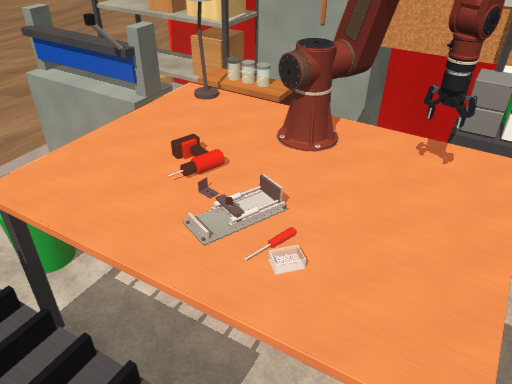

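The top view shows the jig spanning columns 243–312 and rows 140–237, with the near end at the lower left. The drill and bracket are to its right and the screwdriver and box to its left. I'll enlarge both views next.

```bash
python3 - <<'E'
import cv2
a=cv2.imread("pics/top0.png")[130:245,230:330]; cv2.imwrite("pics/topz.png",cv2.resize(a,None,fx=5,fy=5,interpolation=cv2.INTER_CUBIC))
a=cv2.imread("pics/scene0.png")[165:250,175:300]; cv2.imwrite("pics/scenez.png",cv2.resize(a,None,fx=6,fy=6,interpolation=cv2.INTER_CUBIC))
E
```

```text
(no output)
```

View pics/topz.png

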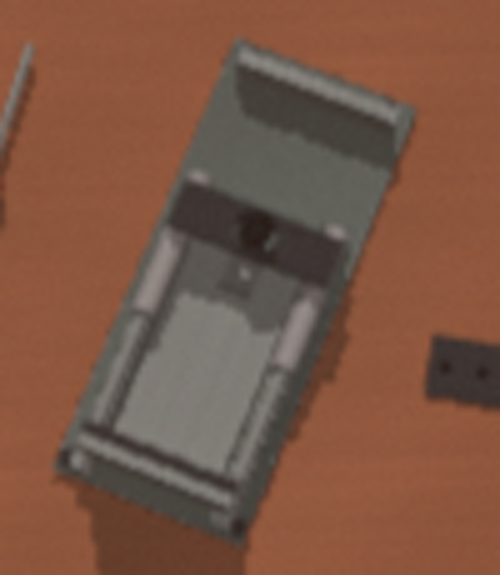

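View pics/scenez.png

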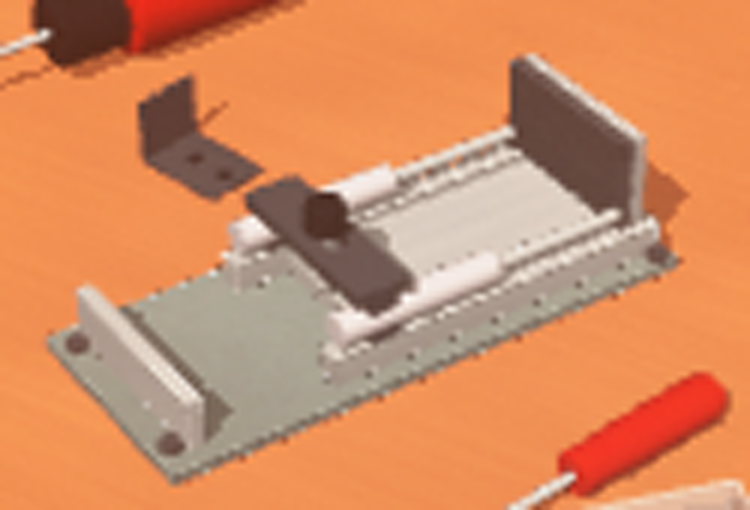

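The zoom gives four bed corners in the top view, at about (55,475), (243,543), (237,40) and (413,108). In the scene view I can see the two far corners at (47,342) and (175,483), and the near corner at (682,262). I'll cast these onto z = 8.

```bash
cat > h.py <<'E'
import numpy as np
from rig import monitor, viewer, arm
def ray(info,u,v,z):
    T=np.array(info["camera_from_world"]);R=T[:3,:3];t=T[:3,3]
    d=R.T@np.array([(u-info["cx"])/info["fx"],-(v-info["cy"])/info["fy"],-1.]); o=-R.T@t
    return o+d*(z-o[2])/d[2]
def proj(info,p):
    c=(np.array(info["camera_from_world"])@np.r_[p,1])[:3]
    return info["cx"]+info["fx"]*c[0]/-c[2], info["cy"]-info["fy"]*c[1]/-c[2]
E
python3 - <<'E'
from h import *
t=viewer.camera_info("top");s=viewer.camera_info("scene")
tz=lambda a,b:(230+(a+.5)/5-.5,130+(b+.5)/5-.5)
sz=lambda a,b:(175+(a+.5)/6-.5,165+(b+.5)/6-.5)
P={}
obs=[]
for n,(a,b),z,m in [("nearL",(55,475),8,(-130,65)),("nearR",(243,543),8,(-130,-65)),("farL",(237,40),8,(180,65)),("farL38",(237,40),38,(180,65)),("farR",(413,108),8,(180,-65)),("knob",(257,228),78,(50,0)),("plTopL",(80,437),82,(-116,50)),("plTopR",(230,505),82,(-116,-50)),("backL",(86,423),82,(-100,50)),("backR",(238,485),82,(-100,-50))]:
    p=ray(t,*tz(a,b),z); print("top",n,p.round(1)); obs.append((n,p,m))
for n,(a,b),z,m in [("farR",(47,342),8,(180,-65)),("farL",(175,483),8,(180,65)),("nearL",(682,262),8,(-130,65)),("knob",(325,200),78,(50,0)),("plFaceL",(645,135),82,(-116,50)),("plFaceR",(532,54),82,(-116,-50))]:
    p=ray(s,*sz(a,b),z); print("sc",n,p.round(1)); obs.append((n,p,m))
def fit(o):
    A=np.array([m for _,_,m in o],float);B=np.array([p[:2] for _,p,_ in o])
    a=A-A.mean(0);b=B-B.mean(0)
    th=np.arctan2((a[:,0]*b[:,1]-a[:,1]*b[:,0]).sum(),(a*b).sum())
    R=np.array([[np.cos(th),-np.sin(th)],[np.sin(th),np.cos(th)]]);T=B.mean(0)-R@A.mean(0)
    print(np.degrees(th).round(2),T.round(1)); print((B-A@R.T-T).round(1).tolist()); 
    return th,T,R
fit([o for i,o in enumerate(obs) if i<10 and i not in(2,3,4)])
fit(obs[10:])
th,T,R=fit([o for i,o in enumerate(obs) if i not in(2,3,4)])
print("push",R@[-116,0]+T)
E
```

```text
top nearL [490.8 156.3   8. ]
top nearR [444.5  38.9   8. ]
top farL [775.8  30.4   8. ]
top farL38 [765.5  31.6  38. ]
top farR [725.  -83.8   8. ]
top knob [630.9  25.4  78. ]
top plTopL [505.8 135.9  82. ]
top plTopR [462.8  48.1  82. ]
top backL [514.  132.2  82. ]
top backR [474.4  43.   82. ]
sc farR [728.1 -78.2   8. ]
sc farL [781.6  39.8   8. ]
sc nearL [499.9 166.6   8. ]
sc knob [632.5  29.4  78. ]
sc plFaceL [502.8 141.9  82. ]
sc plFaceR [464.8  53.8  82. ]
-23.81 [587.2  45.8]
[[-3.8, -1.5], [2.4, 0.1], [-2.0, -0.2], [4.5, -2.5], [1.9, 1.3], [-1.9, 0.2], [-1.1, 2.6]]
-23.83 [589.9  52.2]
[[-0.2, 1.8], [0.8, 0.9], [2.6, 2.4], [-3.2, -2.6], [-1.2, -2.9], [1.2, 0.4]]
-23.19 [588.7  49.2]
[[-4.0, -3.8], [0.8, -1.7], [-3.7, -4.1], [4.0, -4.9], [0.4, -0.8], [-2.4, -2.4], [-2.7, 0.4], [-0.5, 3.2], [1.9, 1.8], [5.1, 6.5], [-2.2, -0.1], [1.0, 1.1], [2.4, 4.9]]
push [482.09350218  94.87083317]
```

```bash
cat >> h.py <<'E'
from scipy.spatial.transform import Rotation as Ro
TH=np.radians(-23.8); O=np.array([588.5,49.]); EX=np.array([np.cos(TH),np.sin(TH),0]); EY=np.array([-np.sin(TH),np.cos(TH),0])
def jig(x,y,z): return np.r_[O,0]+x*EX+y*EY+[0,0,z]
def J(p): d=np.array(p)-np.r_[O,0]; return np.array([d@EX,d@EY,d[2]])
def cur():
    s=monitor.read_state(); return s,Ro.from_euler("xyz",s["tcp_rot"],degrees=True)
def target_R(tilt,sg):
    t=np.radians(tilt); x=np.sin(t)*EX-np.cos(t)*np.array([0,0,1]); z=sg*EY; y=np.cross(z,x)
    return Ro.from_matrix(np.c_[x,y,z])
def rel(p,R):
    s,Rc=cur(); return (Rc.inv().apply(p-s["tcp_pos"])/1000).round(4),(Rc.inv()*R).as_rotvec(degrees=True).round(2)
E
python3 - <<'E'
from h import *
s,R=cur(); print(R.as_matrix().round(3)); print(R.as_euler("ZYX",degrees=True))
for sg in(1,-1):
    Rt=target_R(12,sg); tip=jig(-116-11-60,0,250)
    print(sg,rel(tip,Rt))
E
```

```text
[[-0.    -0.964  0.265]
 [-0.001  0.265  0.964]
 [-1.     0.    -0.001]]
[-113.99736344   89.93084682  171.34559888]
1 (array([ 1.000e-04, -3.697e-01, -2.942e-01]), array([  8.43,   0.82, -11.98]))
-1 (array([ 1.000e-04, -3.697e-01, -2.942e-01]), array([-170.64,   17.94,    1.22]))
```

Call:
arm_command(
  steps=[
    [0, -0.02, -0.016, 0, 0, 0, 1],
    [0, -0.05, -0.04, 0, 0, 0, 1],
    [0, -0.08, -0.064, 0, 0, 0, 1],
    [0, -0.11, -0.088, 0, 0, 0, 1],
    [0, -0.14, -0.112, 0, 0, 0, 1],
  ],
)

```text
clock: 0.52
tcp_pos: [244.6, 359.6, 250.0]
tcp_rot: [165.9, 90.0, -119.4]
wrist_force: [0.5, -1.1, 0.2]
finger_gap: 0.297
```

Call:
arm_command(
  steps=[
    [0, -0.03, -0.024, 0, 0, 0, 1],
    [0, -0.06, -0.048, 0, 0, 0, 1],
    [0, -0.09, -0.072, 0, 0, 0, 1],
    [0, -0.12, -0.095, 0, 0, 0, 1],
    [0, -0.15, -0.12, 0, 0, 0, 1],
  ],
)

```text
clock: 0.93
tcp_pos: [357.8, 204.2, 250.3]
tcp_rot: [-20.6, 90.0, 54.1]
wrist_force: [1.1, 0.6, 0.0]
finger_gap: -0.001
```

Call:
arm_command(
  steps=[
    [0, -0.03, -0.023, 2, 0, -3, 1],
    [0, -0.055, -0.043, 4, 0.4, -6, 1],
    [0, -0.07, -0.055, 6, 0.6, -9, 1],
    [0, -0.08, -0.062, 8.4, 0.8, -12, 1],
    [0, -0.08, -0.062, 8.4, 0.8, -12, 1],
  ],
)

```text
clock: 1.35
tcp_pos: [417.8, 123.5, 250.0]
tcp_rot: [-89.7, 77.9, -23.7]
wrist_force: [-1.2, 0.3, -0.2]
finger_gap: 0.003
```

```bash
python3 - <<'E'
from h import *
s,R=cur(); print(s["clock"],J(s["tcp_pos"]),s["q"].round(1),s["wrist_force"],s["finger_gap"]);print(R.as_matrix().round(3))
tip=s["tcp_pos"]+19*R.as_matrix()[:,0]; print("tip",J(tip))
Rt=target_R(12,1)
xt=Rt.as_matrix()[:,0]
p=jig(-116-11-40,0,52)-19*xt
print(rel(p,Rt))
import cv2
im=viewer.snapshot("wrist"); cv2.imwrite("pics/w1.png",im)
E
```

```text
1.35 [-186.27457516   -0.75866581  250.01589355] [ 11.8  -0.2 -30.4  49.9  -7.   35.1] [-1.23052341  0.32309313 -0.20523079] 0.0031735380038025274
[[ 0.192 -0.893  0.406]
 [-0.084  0.397  0.914]
 [-0.978 -0.21   0.001]]
tip [-182.28171031   -0.75034418  231.44018465]
(array([0.1786, 0.0227, 0.0006]), array([-0.18,  0.03,  0.13]))
```

View pics/w1.png

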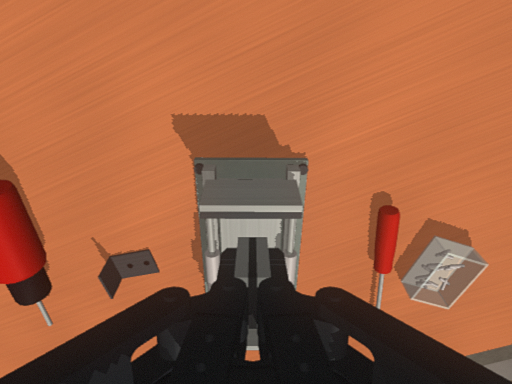

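The wrist view shows the plate at columns 200–302, rows 180–217, and the bed's near edge at row 157 between columns 193 and 307. I'll check this against the model.

```bash
python3 - <<'E'
from h import *
w=viewer.camera_info("wrist");T=np.array(w["camera_from_world"])
print("cam jig",J(-T[:3,:3].T@T[:3,3]))
for n,p in dict(nearL=(-130,65,8),nearR=(-130,-65,8),faceTopL=(-116,50,82),faceTopR=(-116,-50,82),backTopL=(-100,50,82),faceBotL=(-116,50,28),tip=(-182,0,231)).items(): print(n,np.round(proj(w,jig(*p)),1))
for u,v,z in [(193,157,8),(307,157,8),(200,208,82),(302,208,82),(200,217,82)]: print(J(ray(w,u,v,z)).round(1))
E
python3 - <<'E'
import cv2
a=cv2.imread("pics/w1.png")[145:260,180:320]; cv2.imwrite("pics/w1z.png",cv2.resize(a,None,fx=5,fy=5,interpolation=cv2.INTER_CUBIC))
E
```

```text
cam jig [-2.86637379e+02  4.79795918e-03  3.55017061e+02]
nearL [309.3 161.1]
nearR [194.4 161.2]
faceTopL [304.  206.3]
faceTopR [199.8 206.5]
backTopL [302.8 220.2]
faceBotL [297.4 180.3]
tip [252.  254.9]
[-135.2  -66.1    8. ]
[-135.   62.    8.]
[-114.2  -49.9   82. ]
[-114.1   48.2   82. ]
[-103.9  -50.7   82. ]
```

View pics/w1z.png

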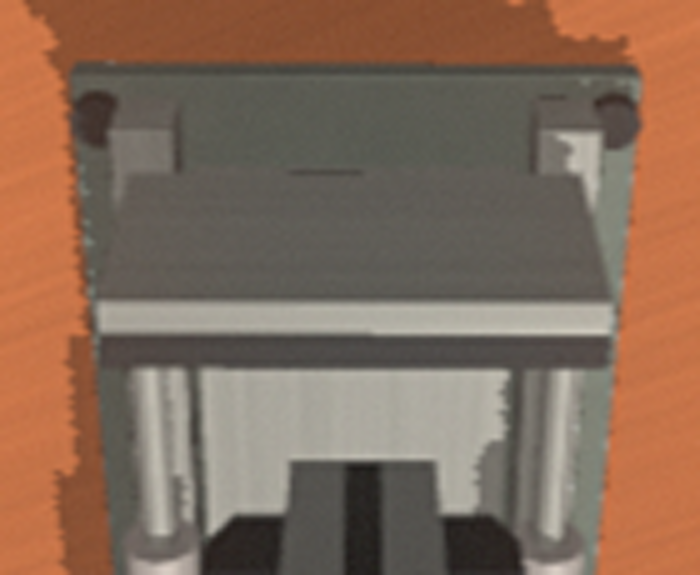

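The face's top edge is at row 205, against a predicted 206.4, and the edges are level, so the pose is good to about 1.5 mm. I'll descend in front of the plate.

Call:
arm_command(
  steps=[
    [0.03, 0.005, 0, 0, 0, 0, 1],
    [0.06, 0.01, 0, 0, 0, 0, 1],
    [0.09, 0.014, 0, 0, 0, 0, 1],
    [0.12, 0.018, 0, 0, 0, 0, 1],
    [0.14, 0.02, 0, 0, 0, 0, 1],
  ],
)

```text
clock: 1.82
tcp_pos: [425.2, 121.9, 106.7]
tcp_rot: [-89.9, 78.2, -23.6]
wrist_force: [-0.7, -0.7, -0.4]
finger_gap: -0.002
```

Call:
arm_command(
  steps=[
    [0.015, 0.001, 0, 0, 0, 0, 1],
    [0.028, 0.002, 0.001, 0, 0, 0, 1],
    [0.038, 0.003, 0.001, 0, 0, 0, 1],
    [0.038, 0.003, 0.001, 0, 0, 0, 1],
    [0.038, 0.003, 0.001, 0, 0, 0, 1],
  ],
)

```text
clock: 2.23
tcp_pos: [431.1, 120.7, 70.9]
tcp_rot: [-89.9, 78.1, -23.5]
wrist_force: [0.6, 0.2, 0.7]
finger_gap: -0.0
```

```bash
python3 - <<'E'
from h import *
s,R=cur(); tip=s["tcp_pos"]+19*R.as_matrix()[:,0]; print(s["clock"],"tip",J(tip),s["wrist_force"],s["q"].round(1))
print("jig +x in tool",R.inv().apply(EX).round(4), "y",R.inv().apply(EY).round(3))
import cv2
cv2.imwrite("pics/w2.png",viewer.snapshot("wrist"))
E
```

```text
2.2333 tip [-169.03324713    2.07517687   52.34103191] [0.55453075 0.22976312 0.6580917 ] [ 10.8  14.7 -45.3  20.2  -6.7  33.9]
jig +x in tool [ 0.2056 -0.9786 -0.0022] y [ 0.001 -0.002  1.   ]
```

View pics/w2.png

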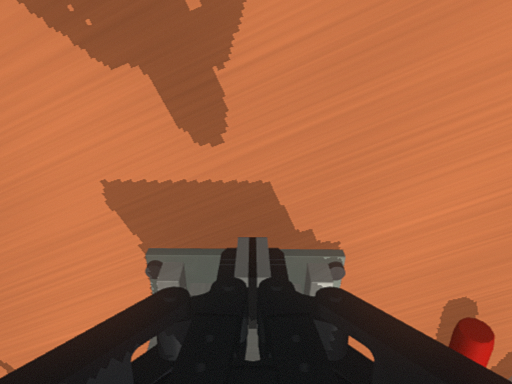

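The fingers hang clear in front of the plate with the tip at jig x = -169. I'll approach along jig +x.

Call:
arm_command(
  steps=[
    [0.002, -0.0098, -0.001, 0, 0, 0, 1],
    [0.0041, -0.0196, -0.002, 0, 0, 0, 1],
    [0.0062, -0.0294, -0.002, 0, 0, 0, 1],
    [0.0072, -0.0343, -0.002, 0, 0, 0, 1],
    [0.0072, -0.0343, -0.002, 0, 0, 0, 1],
  ],
)

```text
clock: 2.7
tcp_pos: [465.0, 103.6, 72.0]
tcp_rot: [-89.4, 77.9, -23.2]
wrist_force: [-0.5, -0.3, 0.1]
finger_gap: 0.001
```

Call:
arm_command(
  steps=[
    [0.001, -0.0049, 0, 0, 0, 0, 1],
    [0.0021, -0.0098, 0, 0, 0, 0, 1],
    [0.0031, -0.0147, 0, 0, 0, 0, 1],
    [0.0041, -0.0196, 0, 0, 0, 0, 1],
    [0.0041, -0.0196, 0, 0, 0, 0, 1],
  ],
)

```text
clock: 3.12
tcp_pos: [480.9, 95.9, 71.2]
tcp_rot: [-89.8, 78.1, -23.5]
wrist_force: [-2.9, 0.1, 1.1]
finger_gap: -0.0
```

```bash
python3 - <<'E'
from h import *
s,R=cur(); tip=s["tcp_pos"]+19*R.as_matrix()[:,0]; print(s["clock"],"tip",J(tip),"Fjig",s["wrist_force"]@EX,s["wrist_force"])
print("jig +x in tool",R.inv().apply(EX).round(4))
import cv2
a=viewer.snapshot("scene")[165:250,175:300]; cv2.imwrite("pics/s3.png",cv2.resize(a,None,fx=6,fy=6,interpolation=cv2.INTER_CUBIC))
E
```

```text
3.1167 tip [-113.49326529   -0.47524075   52.60768689] Fjig -2.7096022259416106 [-2.93470687  0.06062221  1.07866176]
jig +x in tool [ 2.064e-01 -9.785e-01 -8.000e-04]
```

View pics/s3.png

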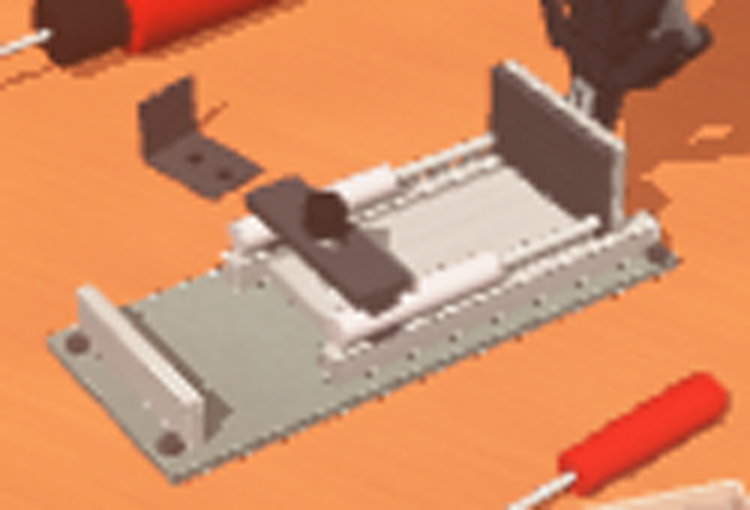

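The scene view shows the plate against the fingertips, moved in by about 10 mm. I'll keep pushing.

Call:
arm_command(
  steps=[
    [0.0017, -0.0078, 0, 0, 0, 0, 1],
    [0.0033, -0.0157, 0, 0, 0, 0, 1],
    [0.005, -0.0235, 0, 0, 0, 0, 1],
    [0.0066, -0.0313, 0, 0, 0, 0, 1],
    [0.0083, -0.0391, 0, 0, 0, 0, 1],
  ],
)

```text
clock: 3.58
tcp_pos: [515.8, 80.2, 70.6]
tcp_rot: [-90.0, 78.2, -23.7]
wrist_force: [-8.5, 2.0, 4.0]
finger_gap: 0.002
```

Call:
arm_command(
  steps=[
    [0.0008, -0.0039, 0, 0, 0, 0, 1],
    [0.0017, -0.0078, 0, 0, 0, 0, 1],
    [0.0025, -0.0117, 0, 0, 0, 0, 1],
    [0.0029, -0.0137, 0, 0, 0, 0, 1],
    [0.0029, -0.0137, 0, 0, 0, 0, 1],
  ],
)

```text
clock: 4.0
tcp_pos: [528.8, 74.3, 70.6]
tcp_rot: [-90.1, 78.2, -23.8]
wrist_force: [-8.3, 2.1, 2.5]
finger_gap: -0.0
```

```bash
cat > st.py <<'E'
from h import *
s,R=cur(); tip=s["tcp_pos"]+19*R.as_matrix()[:,0]; print(s["clock"],"tip",J(tip).round(1),"Fjig",s["wrist_force"]@EX,s["wrist_force"].round(1))
print("jig +x in tool",R.inv().apply(EX).round(4))
E
python3 st.py
```

```text
4.0 tip [-60.9  -0.9  52. ] Fjig -8.422420552177549 [-8.3  2.1  2.5]
jig +x in tool [ 2.044e-01 -9.789e-01 -9.000e-04]
```

Call:
arm_command(
  steps=[
    [0.0004, -0.002, 0, 0, 0, 0, 1],
    [0.0008, -0.0039, 0, 0, 0, 0, 1],
    [0.0012, -0.0059, 0, 0, 0, 0, 1],
    [0.0014, -0.0069, 0, 0, 0, 0, 1],
    [0.0014, -0.0069, 0, 0, 0, 0, 1],
  ],
)

```text
clock: 4.42
tcp_pos: [534.9, 71.6, 70.6]
tcp_rot: [-90.1, 78.2, -23.8]
wrist_force: [-7.8, 1.4, 3.1]
finger_gap: 0.0
```

Call:
arm_command(
  steps=[
    [0.0002, -0.001, 0, 0, 0, 0, 1],
    [0.0004, -0.002, 0, 0, 0, 0, 1],
    [0.0004, -0.002, 0, 0, 0, 0, 1],
  ],
)

```text
clock: 4.67
tcp_pos: [536.6, 70.8, 70.6]
tcp_rot: [-90.1, 78.2, -23.8]
wrist_force: [-8.6, 1.9, 3.1]
finger_gap: -0.002
```

```bash
python3 st.py
```

```text
4.6667 tip [-52.4  -1.   52. ] Fjig -8.657434076218427 [-8.6  1.9  3.1]
jig +x in tool [ 0.2038 -0.979  -0.0011]
```

Not at the stop yet: the force is still only the spring's. I'll go on in small steps until it jumps.

Call:
arm_command(
  steps=[
    [0.0002, -0.001, 0, 0, 0, 0, 1],
    [0.0004, -0.002, 0, 0, 0, 0, 1],
    [0.0004, -0.002, 0, 0, 0, 0, 1],
  ],
)

```text
clock: 4.92
tcp_pos: [537.5, 70.4, 70.5]
tcp_rot: [-90.1, 78.3, -23.8]
wrist_force: [-13.3, 3.9, 8.7]
finger_gap: -0.003
```

Call:
arm_command(
  steps=[
    [0.0002, -0.001, 0, 0, 0, 0, 1],
    [0.0004, -0.0015, 0, 0, 0, 0, 1],
    [0.0004, -0.0015, 0, 0, 0, 0, 1],
  ],
)

```text
clock: 5.17
tcp_pos: [537.7, 70.3, 70.3]
tcp_rot: [-90.1, 78.5, -23.8]
wrist_force: [-19.3, 6.2, 14.5]
finger_gap: 0.004
```

```bash
python3 st.py
```

```text
5.1667 tip [-51.3  -1.   51.6] Fjig -20.17989918867731 [-19.3   6.2  14.5]
jig +x in tool [ 0.2    -0.9798 -0.0023]
```

The TCP has stalled and the force has jumped to 20 N with the tip at -51.3, against an expected end-stop value of about -52, so this is the end stop. I'll take one picture, then let go quickly along jig -x.

```bash
python3 - <<'E'
from h import *
import cv2
a=viewer.snapshot("scene")[165:250,175:300]; cv2.imwrite("pics/s4.png",cv2.resize(a,None,fx=6,fy=6,interpolation=cv2.INTER_CUBIC))
E
```

```text
(no output)
```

View pics/s4.png

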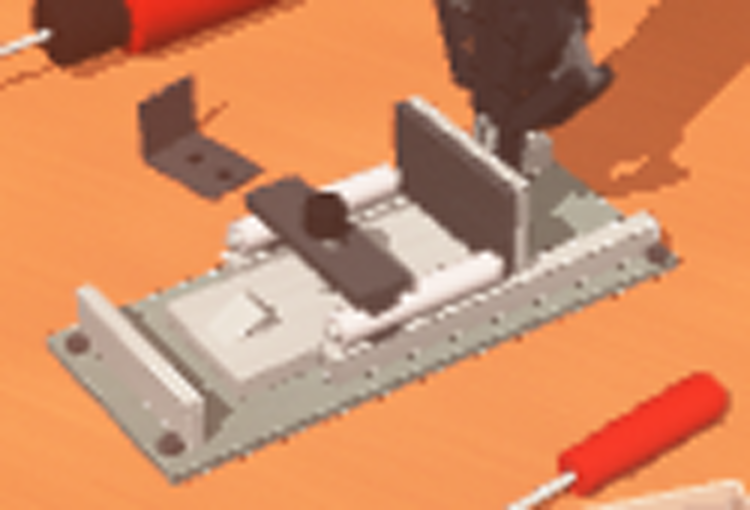

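Call:
arm_command(
  steps=[
    [-0.007, 0.035, 0, 0, 0, 0, 1],
    [-0.015, 0.073, 0, 0, 0, 0, 1],
    [-0.022, 0.11, 0, 0, 0, 0, 1],
    [-0.025, 0.12, 0, 0, 0, 0, 1],
    [-0.025, 0.12, 0, 0, 0, 0, 1],
  ],
)

```text
clock: 5.63
tcp_pos: [427.6, 119.4, 71.0]
tcp_rot: [-89.9, 78.1, -23.5]
wrist_force: [-0.8, -0.2, 0.0]
finger_gap: 0.004
```

Call:
arm_command(
  steps=[
    [-0.015, 0.002, 0, 0, 0, 0, 1],
    [-0.04, 0.005, 0, 0, 0, 0, 1],
    [-0.07, 0.01, 0, 0, 0, 0, 1],
    [-0.1, 0.015, 0, 0, 0, 0, 1],
    [-0.12, 0.018, 0, 0, 0, 0, 1],
  ],
)

```text
clock: 6.05
tcp_pos: [392.8, 135.9, 187.7]
tcp_rot: [-89.0, 77.8, -22.8]
wrist_force: [1.4, 1.1, -0.2]
finger_gap: 0.0
```

Call:
arm_command(
  steps=[
    [-0.02, 0.003, 0, 0, 0, 0, 1],
    [-0.04, 0.006, 0, 0, 0, 0, 1],
    [-0.05, 0.008, 0, 0, 0, 0, 1],
    [-0.05, 0.008, 0, 0, 0, 0, 1],
    [-0.05, 0.008, 0, 0, 0, 0, 1],
  ],
)

```text
clock: 6.47
tcp_pos: [376.0, 143.0, 232.7]
tcp_rot: [-89.2, 77.9, -23.0]
wrist_force: [0.1, -0.9, -0.0]
finger_gap: 0.001
```

```bash
python3 st.py; python3 - <<'E'
from h import *
import cv2
f=viewer.snapshot("scene"); cv2.imwrite("pics/scene5.png",f)
a=f[165:250,175:300]; cv2.imwrite("pics/s5.png",cv2.resize(a,None,fx=6,fy=6,interpolation=cv2.INTER_CUBIC))
w=viewer.camera_info("wrist"); cv2.imwrite("pics/w5.png",viewer.snapshot("wrist"))
sc=viewer.camera_info("scene")
for s in (0,40,75):
  print(s,"wrist",[np.round(proj(w,jig(-116+s,y,82))) for y in(50,-50)],"scene zoom",[(np.array(proj(sc,jig(-116+s,y,82)))-[175,165])*6 for y in (50,-50)])
E
```

```text
6.4667 tip [-228.4    0.3  214.1] Fjig 0.4109483908426193 [ 0.1 -0.9 -0. ]
jig +x in tool [ 2.103e-01 -9.776e-01 -5.000e-04]
0 wrist [array([303., 255.]), array([201., 256.])] scene zoom [array([642.14618287, 132.0549351 ]), array([525.86960544,  47.39135796])]
40 wrist [array([300., 285.]), array([204., 286.])] scene zoom [array([580.86997855, 157.15910701]), array([465.93283734,  70.142524  ])]
75 wrist [array([298., 309.]), array([206., 309.])] scene zoom [array([525.79530429, 179.72258178]), array([412.13094163,  90.56497755])]
```

View pics/s5.png

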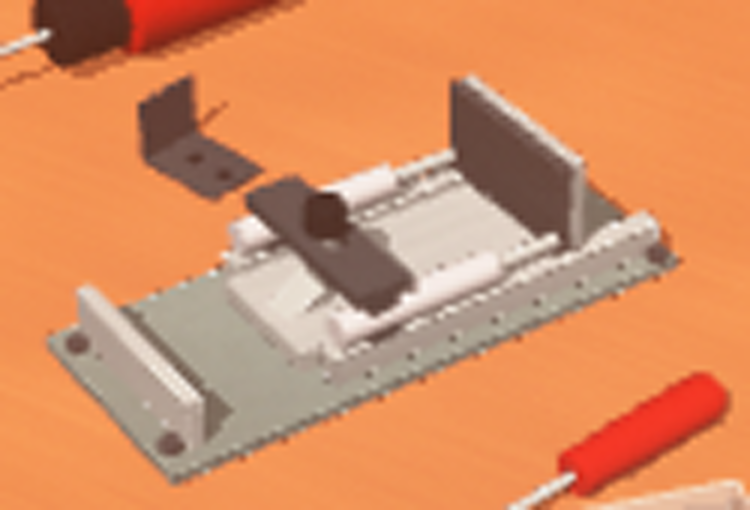

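View pics/w5.png

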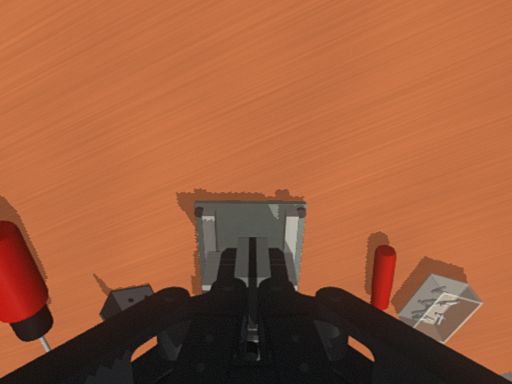

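At the end stop the plate's top corner was at (527,183), against a prediction of (526,180) for 75 mm. After release it sits at (583,160), against (581,157) for 40 mm. That is the same offset of about 3 px I saw at home, so the slide has caught on the pin. The arm is clear and the loose items haven't moved.

```bash
python3 - <<'E'
from h import *
import cv2
a=cv2.imread("pics/scene0.png");b=viewer.snapshot("scene")
p=cv2.imread("pics/scene5.png"); print("change vs last pic in jig area",cv2.absdiff(p,b)[165:250,175:300].max())
for n,(x0,x1,y0,y1) in dict(drill=(165,228,130,180),bracket=(195,216,176,200),driver_box=(240,310,226,275)).items(): print(n,cv2.absdiff(a,b)[y0:y1,x0:x1].max())
print(arm.sign_off())
E
```

```text
change vs last pic in jig area 4
drill 6
bracket 5
driver_box 6
the job is handed in; nothing more can be done
None
```

The jig is ready: I pushed the slide to its end stop with the shut fingertips, let go, and it sprang back and caught on the stop pin at its middle position. The job was handed in at about 6.6 s.

- **End stop:** the arm stalled and the push force jumped from about 9 N to 20 N. The picture put the slide at about 75 mm.
- **After letting go:** the plate sits within about 3 px (in the 6x enlarged view) of where 40 mm should be, the same offset I saw at home. It did not change between the last two pictures.
- **Surroundings:** the drill, bracket, screwdriver and rivet box show no change from the first picture. The arm stayed well clear of the pin and knob, and it was touching nothing at hand-in.

No check failed. The first pose measurements from the two fixed cameras differed by about 6 mm sideways. The wrist view then confirmed the pose to about 1.5 mm at the plate's top edge, but the bed's near edge read about 5 mm off. That edge played no part in the push.

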